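# Weigh a hanging zinc on the spring scale

### The arm

A 6-joint arm with a two-finger parallel gripper is mounted at the origin on the work surface. World frame = base frame: x ahead of the robot, y to its left, z up, the work surface at z = 0. Lengths are in m, angles in degrees, forces in N, time in s.
With the tool pointing down it reaches from about 0.325 to 0.775 m from the base axis. Payload 5.5 kg.
Tool frame: the origin (TCP) lies at the centre of the arm's flange, where the gripper is bolted on; the fingertips stand 182 mm ahead of it and the grasp point (between the pads) lies 163 mm ahead of it; z points along the fingers, y is the direction in which the jaws open and shut (so a half turn about z gives the same grasp; the last joint's range is limited). The gripper opens to 88 mm and grips with 3 to 60 N. Pads are 20 mm wide; open, the fingers measure 115 mm over their backs; the gripper's body (75 mm by 178 mm) begins 61 mm behind the grasp point.
Start: joints at [66.48, 5.22, 70.514, -0, 104.267, -3.249], TCP at [0.208, 0.563, 0.405] pointing down, gripper open.
Joint ranges: [-164.24, 164.24], [-49.07, 125.15], [9.68, 141.18], [-86.29, 266.29], [3.28, 154.24], [-151.56, 151.56]. Speed limits (degrees/s): [147.25, 147.25, 172.46, 180, 180, 180].

### API

Orientations are given as [roll, pitch, yaw] about the fixed x, y, z axes, in that order (R = Rz(yaw) Ry(pitch) Rx(roll)).
In Python, from station import r gives the robot as it stands. The module is installed in compiled form; this text tells all that it offers. Calls block until the motion is done:
- r.reach(position, orientation): joint-space move of the TCP to a pose.
- r.servo_line(position, rotation=None, speed=0.15): straight line of the TCP; rotation=None keeps the orientation; speed is the mean speed in m/s.
- r.move_joints(angles): joint-space move.
- r.let_go() and r.grab(squeeze=None): open the fingers fully, or close them until they stop; squeeze is the grip in N (None keeps the last).
- r.wait(seconds).
- r.inverse_kinematics(position, orientation): joint angles nearest the present ones, or None.
- r.sense(): the state.
- r.snapshot(name): name is "scene" or "top" or "wrist"; returns a dict with "frame" (420x560x3 uint8, red, green, blue), "fx", "fy", "cx", "cy" (pixels), "dist_coeffs" ([k1, k2, p1, p2, k3] as OpenCV has them; the pictures are not rectified), "R" (3x3) and "t" (3): a world point X has camera coordinates R X + t. Camera axes: x right, y down, z forward; pixel columns grow to the right and rows downward; lengths in m; the calibration is good to about 2 mm. A picture is of the moment at which its call begins. There is no depth.
A pose or a line that the arm cannot do raises r.IKError and nothing moves.
- r.hand_in(): hands the job in, once; it reports no verdict.
The state is a dict: "clock": time; "joints": joint angles; "joint_vel": joint speeds; "joint_torque": joint torques, N m; "tcp_pos": TCP position; "orientation": TCP orientation; "contact_force": force on the tool from outside, world axes, zero at the start; "torque": the same for the moment, N m; "opening": finger opening in m.
Only numpy, scipy, OpenCV 4.12 (cv2) and the standard library are available. Lean on these libraries where they do the work, as an engineer would, in place of code of your own. Each camera call takes 0.05 s, during which the arm holds its last target. There are 200 camera calls.

### The job

Weigh the hanging zinc to see how much of it is left: hang it by its loop in the dip of the spring scale's hook, easing its weight onto the spring gently so that the hook neither drops nor springs up, let go and leave it untouched until it has hung still for two seconds. Then take hold of it again, lift it off the hook gently, and stand it upright in the blue tray, setting it down gently. Leave the scale unforced and the filter, the jar and the screwdriver where they are.

Things in the scene. Friction and masses are not known exactly. Their poses are not given: they have to be found in the camera images.
- zinc: part to weigh, 170 mm tall, upright on the bench at first: round silver block 46 mm diameter, 60 high; on it a dark strap loop in the part's y-z plane; on that an orange grip tab, 22 along x, 14 along y, 120 to 170 above the origin. Mass unknown, 0.30 to 0.80 kg; centre of mass about 40 mm up. Start yaw up to 0.7 rad. Same when half turned. Origin: centre of the underside, z up the part
- zinc_loop (a point): middle of the underside of the loop's top bar (round, 8 mm diameter, along y), 114 mm above the zinc's origin: this rests in the hook's dip. The loop is open below it for 54 mm, down to the block's top, and 36 mm wide along y; the hook goes through it along x. Axes as the zinc's
- zinc_tab (a point): centre of the orange grip tab, 145 mm above the zinc's origin. Axes as the zinc's
- scale: spring scale fixed to the bench. Origin on the bench, plumb below the hook's dip. Dark base plate 12 mm thick, 110 wide (y), from 40 mm before the origin to 195 behind it (+x). Blue column 30 by 44 mm, 331 tall, centred 155 mm behind the origin. The hook's free end points along the scale's -x, roughly to the robot (turned up to 0.3 rad). Nothing stands above the hook
- scale_hook (a joint): how far the hook is pulled down (m): 0 unloaded, on its upper stop; lower stop 0.11. The spring starts to move at about 0.4 N, then 90 N per m: the zinc settles between about 0.028 and 0.085 m, by its weight. Lightly damped: it bobs for 2 to 3 s
- hook_dip (a point): top of the 8 mm round steel hook bar in the bottom of its dip; moves with the hook; 239 mm above the bench unloaded. Axes as the scale's. Towards the column (+x) the bar rises 16 mm within 26 mm, then runs level; towards the free end (-x) it rises to a tip 22 mm higher, 26 mm from the dip. To go on or off, the loop's bar passes over the tip while the block's top passes below the dip
- tray: blue open tray fixed to the bench, 160 mm along x by 140 mm along y, walls 30 mm high and 5 mm thick, floor 5 mm thick. Origin: centre of the underside
- tray_in (a point): centre of the tray's inner floor, 5 mm above the bench
- filter: loose brass-coloured filter with white bands, 57 mm diameter, 104 mm tall, standing about 150 mm behind the tray (+x); to be left alone. Origin: centre of the underside
- jar: loose small jar with a red cap, 48 mm diameter, 65 mm tall, standing behind the zinc's start place; to be left alone. Origin: centre of the underside
- screwdriver: loose yellow-handled screwdriver, 160 mm long, lying beside the scale's base; to be left alone. Origin: near its middle, on the bench
Mind the look-alikes: they are no part of the job. Of the things like the zinc, leave any that is yellow; of the rest the larger one is meant.

How it is judged (in metres and radians):
On the way:
1. the zinc hangs in the dip of the hook, untouched by the robot, and hangs still for 1.2 s (horizontal distance between zinc_loop and hook_dip below 0.015 m and distance between zinc_loop and hook_dip below 0.02 m and value of joint scale_hook above 0.01 m and contact force between each of the arm, the fingers and zinc below 0.05 N and contact force between each of the arm, the fingers and scale below 0.05 N and velocity of joint scale_hook between -0.01 and 0.01 m/s and linear speed of zinc below 0.03 m/s), for 1.2 s.
At the end, for the whole second after the job is handed in: the zinc stands upright (within 0.1 rad) and at rest on the tray's floor, its origin within 50 mm of the tray's centre, released; the hook is back up, within 5 mm of its unloaded height (horizontal distance between zinc and tray_in below 0.05 m and z of zinc in the frame of tray below 0.012 m and angle between zinc's own z axis and vertical below 0.1 rad and linear speed of zinc below 0.02 m/s and contact force between the fingers and zinc below 0.05 N and value of joint scale_hook below 0.005 m); the robot touches nothing.
It fails at once if the zinc drops or is sprung up when it is let go on the hook: hook and zinc both move faster than 0.08 m/s while the fingers do not touch the zinc ((velocity of joint scale_hook above 0.08 m/s or velocity of joint scale_hook below -0.08 m/s) and linear speed of zinc above 0.08 m/s and contact force between the fingers and zinc below 0.05 N).
It fails at once if the spring is jerked or overloaded: the hook moves faster than 0.2 m/s, even with the zinc held, or is pulled down more than 98 mm (velocity of joint scale_hook above 0.2 m/s or velocity of joint scale_hook below -0.2 m/s or value of joint scale_hook above 0.098 m).
It fails at once if the scale is forced: more than 15 N between the zinc and the scale or between the robot and the scale (contact force between any of zinc, the arm, the fingers and scale above 15 N).
It fails at once if the zinc is dropped or rammed into the tray (more than 50 N) (contact force between zinc and tray above 50 N).
It fails at once if the filter, the jar or the screwdriver is moved more than 20 mm or tipped (distance of any of filter, jar, screwdriver from where it was at the start of the episode above 0.02 m or angle between any of filter, jar's own z axis and vertical above 0.3 rad).
It also fails if it takes over 72 s, if anything falls off the work surface, if the arm or the gripper's body presses on something with over 40 N, if the wrist force passes 120 N, or if a joint passes its speed limit or range.

## Working session

There is one attempt and no reset: what is moved stays moved. The work goes in short steps, each a Python script; the robot and the scene stay as the last script left them, time stands still between calls to the robot, and variables do not carry over. Pictures are saved under pics/ and viewed, about 8 in all and at most 12, crops included, and the job is handed in when it is done.

```bash
mkdir -p pics; cat > h.py <<'E'
import numpy as np, cv2
from station import r
def snap(n,f):
    s=r.snapshot(n); cv2.imwrite(f'pics/{f}.png',s['frame'][:,:,::-1]); 
    np.save(f'pics/{f}.npy',s,allow_pickle=True); return s
def load(f): return np.load(f'pics/{f}.npy',allow_pickle=True).item()
def K(s): return np.array([[s['fx'],0,s['cx']],[0,s['fy'],s['cy']],[0,0,1.]])
def ray(s,uv):
    p=cv2.undistortPoints(np.array([[uv]],float),K(s),np.array(s['dist_coeffs'])).ravel()
    R=np.array(s['R']);t=np.array(s['t']); return -R.T@t, R.T@np.array([p[0],p[1],1])
def atz(s,uv,z):
    c,d=ray(s,uv); return c+d*(z-c[2])/d[2]
def proj(s,X):
    R=np.array(s['R']); return cv2.projectPoints(np.array(X,float).reshape(-1,3),cv2.Rodrigues(R)[0],np.array(s['t'],float),K(s),np.array(s['dist_coeffs']))[0].reshape(-1,2)
E
python3 - <<'E'
from h import *
for n in('scene','top'):
    s=snap(n,n+'0'); print(n,-np.array(s['R']).T@s['t'],s['fx'])
print(r.sense()['clock'])
E
```

```text
scene [ 0.98010636 -0.61618278  0.86226234] 400.2243017493607
top [ 0.34329943 -0.01776262  1.08639526] 381.4673260363004
0.1
```

View pics/scene0.png

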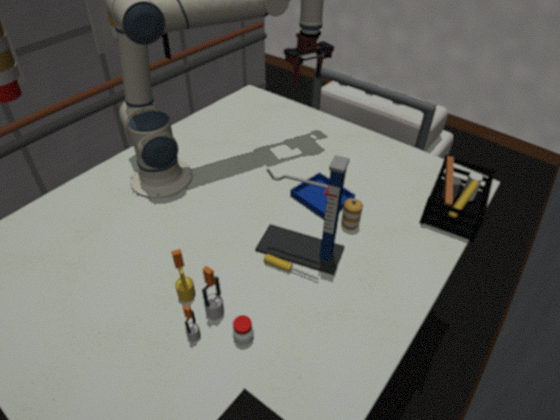

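View pics/top0.png

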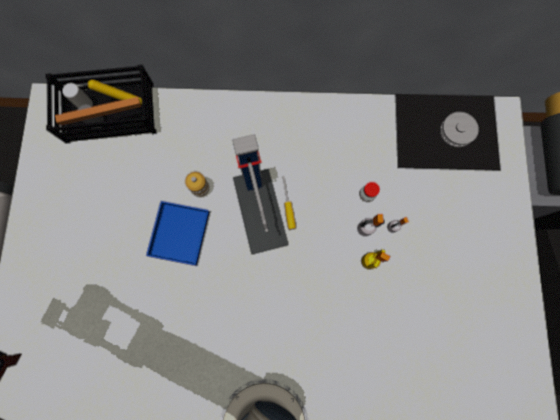

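In the scene view the zinc-like items are yellow (183,285), silver (213,300) and a smaller silver (191,325). In the top view they are at (373,260), (370,226) and (395,226). The larger silver one at scene (213,300) / top (370,226) fits, with the jar behind it. I'll confirm that in a crop together with the hook.

```bash
python3 - <<'E'
from h import *
a=cv2.imread('pics/scene0.png');b=cv2.imread('pics/top0.png')
rs=lambda im,x,y,w,h:cv2.resize(im[y:y+h,x:x+w],(400,300),interpolation=cv2.INTER_CUBIC)
g=np.vstack([np.hstack([rs(a,160,240,100,75+30)if 0 else rs(a,150,245,133,100),rs(b,350,180,80,60+0)if 0 else rs(b,340,180,120,90)]),
 np.hstack([rs(b,220,130,160,120),rs(a,240,150,160,120)])])
cv2.imwrite('pics/crop1.png',g)
E
```

```text
(no output)
```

View pics/crop1.png

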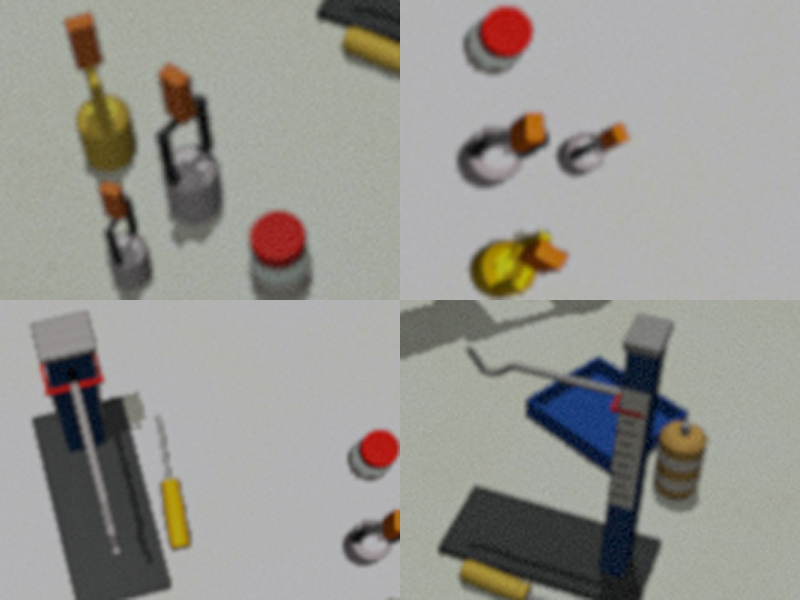

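```bash
python3 - <<'E'
from h import *
from scipy.optimize import least_squares
t=load('top0');s=load('scene0')
P=lambda x,y:(220+x*.4,130+(y-300)*.4); S=lambda x,y:(240+(x-400)*.4,150+(y-300)*.4)
T=lambda x,y:(340+(x-400)*.3,180+y*.3); Q=lambda x,y:(150+x/3,245+y/3)
for n,uv,z in[('tabtop',T(536,123),.17),('block top',T(490,155),.06)]: print(n,atz(t,uv,z))
print('tabtop scene',atz(s,Q(177,76),.17),'blockbot',atz(s,Q(196,208),0.01))
tip=atz(t,P(117,551),.261);print('tip',tip, 'tip scene',atz(s,S(470,350),.261),'dip',atz(s,S(492,371),.235))
uv=np.array([(235,176.5),(270.5,170),(288,242),(251,253)]);
L=np.array([(.195,.055),(.195,-.055),(-.04,-.055),(-.04,.055)])
W=np.array([atz(t,q,.012)[:2] for q in uv]);print(W)
def f(p,L=L):c,d=np.cos(p[2]),np.sin(p[2]);return L@np.array([[c,d],[-d,c]])+p[:2]
o=least_squares(lambda p:(f(p)-W).ravel(),[.5,0,0]);print('scale',o.x,o.fun)
print('pred tip',f(o.x,np.array([[-.026,0]])))
print('mast top',[atz(t,P(*q),.331)[:2] for q in((32,322),(85,313),(97,352),(45,361))])
im=cv2.cvtColor(t['frame'],cv2.COLOR_RGB2HSV);m=cv2.inRange(im,(105,120,60),(130,255,255));m[:,:140]=0;m[:,220:]=0
n,_,st,c=cv2.connectedComponentsWithStats(m);i=1+st[1:,4].argmax();print(st[i])
h=cv2.minAreaRect(np.argwhere(_==i)[:,::-1].astype(np.float32));print(h)
w=[atz(t,q,.03)[:2] for q in cv2.boxPoints(h)];print('tray',w,np.mean(w,0))
print('filter',atz(t,(196,181),.104)[:2],'jar',atz(t,(372,188.5),.065)[:2])
E
```

```text
tabtop [ 0.52636502 -0.2700047   0.17      ]
block top [ 0.52055536 -0.26222294  0.06      ]
tabtop scene [ 0.52884406 -0.2671594   0.17      ] blockbot [ 0.53438939 -0.2751285   0.01      ]
tip [0.47029019 0.00434157 0.261     ] tip scene [0.47733386 0.00313893 0.261     ] dip [0.49501105 0.01653971 0.235     ]
[[ 0.66521247  0.10989094]
 [ 0.68840696  0.00656192]
 [ 0.4773903  -0.05006463]
 [ 0.44317223  0.05304741]]
scale [0.49363047 0.01000976 0.25900422] [ 0.00282737  0.00322735  0.00780587  0.00022537 -0.00833916 -0.00333584
 -0.00229408 -0.00011687]
pred tip [[0.46849768 0.00335068]]
mast top [array([0.65195384, 0.08094719]), array([0.66145695, 0.03671084]), array([0.62708321, 0.02521004]), array([0.61776946, 0.06826295])]
[ 147  202   62   63 2754]
((177.58523559570312, 232.63771057128906), (50.67495346069336, 57.66065216064453), 13.240518569946289)
tray [array([0.42774909, 0.33897581]), array([0.58713189, 0.31809942]), array([0.55788672, 0.17624076]), array([0.40012443, 0.20151995])] [0.49322304 0.25870899]
filter [0.62180162 0.20228256] jar [ 0.62656135 -0.27682923]
```

The crop confirms it: the target is the larger silver part at about (0.525,-0.268). The smaller silver part is about 60 mm to its right and the yellow one about 90 mm nearer the robot. Next is a close look with the wrist camera.

```bash
python3 - <<'E'
from h import *
print(r.sense()['orientation'])
r.reach([.30,.10,.50],[180,0,15]); print(r.sense()['joints'])
s=snap('top','topA')
r.reach([.46,-.25,.47],[180,0,15]); print(r.sense()['joints'],r.sense()['clock'])
s=snap('wrist','w1');print(-np.array(s['R']).T@s['t'],np.array(s['R'])[2],s['fx'])
E
```

```text
[-1.79898246e+02 -6.47713526e-03  1.59727837e+02]
[ 1.23070766e+01 -3.50234034e+01  9.39920987e+01  8.61197904e-03
  1.21044279e+02  8.72301132e+01]
[-3.21534877e+01 -5.26411332e+00  7.42605248e+01  2.64259072e-02
  1.10962270e+02  4.27788373e+01] 3.3417
[ 0.52759503 -0.23051742  0.44901333] [-0.24615594 -0.06688883 -0.9669194 ] 294.0318000579613
```

View pics/w1.png

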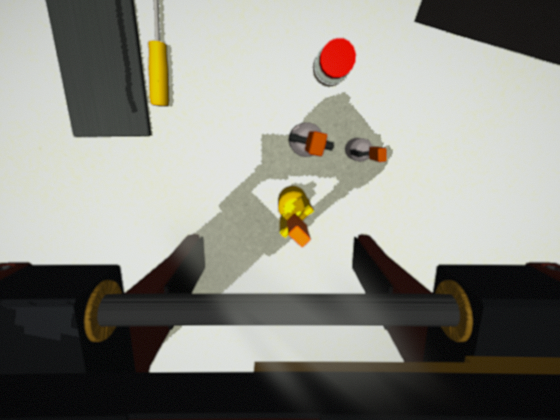

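```bash
cat > fit.py <<'E'
from h import *
import itertools
from scipy.optimize import minimize
U=4
def hull(s,pts,org,sh):
    q=(proj(s,pts)-org+.5)*U-.5; m=np.zeros(sh,np.uint8)
    cv2.fillConvexPoly(m,cv2.convexHull(np.round(q*16).astype(np.int32)),1,shift=4); return m>0
def box(hx,hy,z0,z1): return np.array([(a*hx,b*hy,z) for a in(-1,1) for b in(-1,1) for z in(z0,z1)])
th=np.linspace(0,2*np.pi,24)
CYL=np.array([(.023*np.cos(a),.023*np.sin(a),z) for a in th for z in(0,.06)])
TAB=box(.011,.007,.12,.17)
def tf(L,p):
    c,d=np.cos(p[2]),np.sin(p[2]); return L@np.array([[c,d,0],[-d,c,0],[0,0,1]])+[p[0],p[1],p[3] if len(p)>3 else 0]
def fit_tab(s,p0,near,win=30):
    x,y=int(near[0])-win,int(near[1])-win
    c=s['frame'][y:y+2*win,x:x+2*win]
    c=cv2.resize(c,None,fx=U,fy=U,interpolation=cv2.INTER_CUBIC)
    h=cv2.cvtColor(c,cv2.COLOR_RGB2HSV); m=cv2.inRange(h,(3,150,70),(16,255,255))
    n,l,st,ce=cv2.connectedComponentsWithStats(m); d=np.linalg.norm(ce[1:]-win*U,axis=1)+1e4*(st[1:,4]<300); m=l==1+d.argmin()
    def cost(p):
        k=hull(s,tf(TAB,p),(x,y),m.shape); return 1-(k&m).sum()/(k|m).sum()
    best=min((minimize(cost,[p0[0],p0[1],a],method='Nelder-Mead',options=dict(initial_simplex=[[p0[0],p0[1],a],[p0[0]+.008,p0[1],a],[p0[0],p0[1]+.008,a],[p0[0],p0[1],a+.3]])) for a in np.arange(-.8,.81,.2)),key=lambda o:o.fun)
    return best.x,best.fun,c,(x,y)
E
python3 - <<'E'
from fit import *
for n,nr in(('w1',(316,142)),('top0',(381,218))):
    s=load(n); p,f,c,o=fit_tab(s,(.525,-.268),nr,18); print(n,p,f)
s=load('w1')
p,f,c,o=fit_tab(s,(.525,-.268),(316,142),28)
for L in(TAB,CYL,np.array([(0,y,z) for y in(-.018,.018) for z in(.06,.114)])):
    q=((proj(s,tf(L,p))-o+.5)*U).astype(np.int32); cv2.polylines(c,[cv2.convexHull(q)],True,(0,255,0),1)
a=cv2.resize(c,(400,400))
# scale in topA
t=load('topA');b=cv2.resize(t['frame'][130:262,222:306],(382,600),interpolation=cv2.INTER_CUBIC)
a=cv2.copyMakeBorder(a,0,200,0,0,cv2.BORDER_CONSTANT)
cv2.imwrite('pics/v1.png',np.hstack([a,b])[:,:,::-1])
# small decoy tab height: intersect rays
def tri(obs):
    A=0;B=0
    for s,uv in obs:
        c,d=ray(s,uv);d/=np.linalg.norm(d);M=np.eye(3)-np.outer(d,d);A=A+M;B=B+M@c
    return np.linalg.solve(A,B)
print('small tab',tri([(load('w1'),(378,154)),(load('top0'),(340+(616-400)*.3,180+135*.3)),(load('scene0'),(150+113/3,245+200/3))]))
print('yellow tab',tri([(load('w1'),(299,232)),(load('top0'),(340+(550-400)*.3,180+253*.3)),(load('scene0'),(150+85/3,245+42/3))]))
E
```

```text
w1 [ 0.52559391 -0.26993696  0.17701101] 0.15832805573147557
top0 [ 0.5240697  -0.269409    0.63787544] 0.4251835121400339
small tab [ 0.53202762 -0.34811861  0.10686704]
yellow tab [ 0.43417343 -0.28005186  0.151542  ]
```

View pics/v1.png

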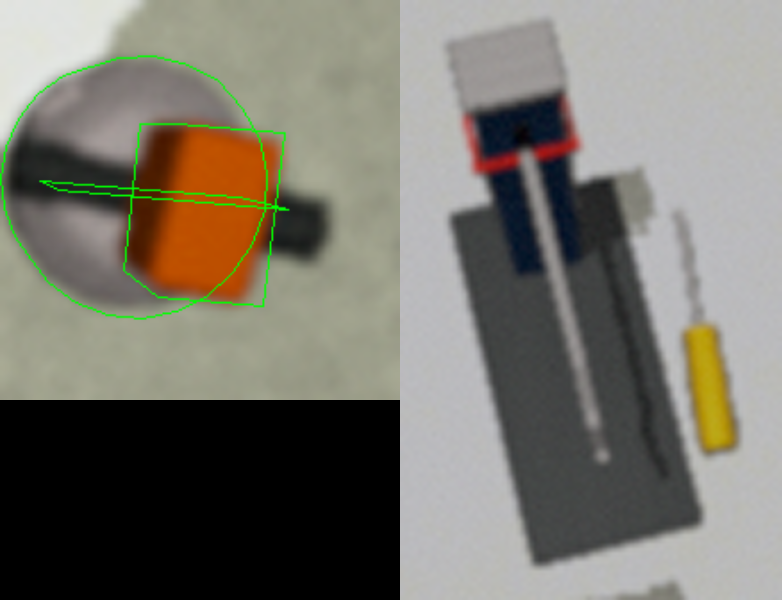

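The tab is found at w1 (316,142) and its fitted outline matches except for about 6° of yaw, so I'll loosen the colour mask. In the top crop the hook is clear of the arm and its tip shows as a bright dot. I'll refit both.

```bash
sed -i 's/(3,150,70),(16,255,255)/(0,140,25),(20,255,255)/' fit.py; python3 - <<'E'
from fit import *
from scipy.optimize import least_squares
s=load('w1'); print('zinc',fit_tab(s,(.525,-.268),(316,142),28)[:2])
t=load('topA'); P=lambda x,y:(222+(x-400)/4.548,130+y/4.548)
obs=[((-.026,0,.261-.004),P(603,457)),((.10,0,.251),None)]
pts=[((.195,.055,.012),P(452,213)),((-.04,-.055,.012),P(702,521)),((-.04,.055,.012),P(536,565)),
 ((.17,.022,.331),P(447,42)),((.17,-.022,.331),P(549,17)),((.14,-.022,.331),P(567,91)),((.14,.022,.331),P(461,114)),((-.026,0,.259),P(602,456))]
L=np.array([p[0] for p in pts]);uv=np.array([p[1] for p in pts])
o=least_squares(lambda p:(proj(t,tf(L,p))-uv).ravel(),[.494,.01,.26],loss='soft_l1'); print('scale',o.x);print(o.fun.reshape(-1,2).round(1))
a=atz(t,P(527,152),.251);b=atz(t,P(602,456),.259);print('hook dir',np.arctan2(*(a-b)[[1,0]]),'tip',b)
E
```

```text
zinc (array([ 0.52539546, -0.26970852,  0.05844014]), np.float64(0.13650151668351873))
scale [0.492918   0.01107306 0.27892892]
[[-1.1 -0.4]
 [ 0.5  0.2]
 [-0.9  0.1]
 [ 1.3  0.3]
 [-0.8  1. ]
 [-1.4 -2.2]
 [ 1.5 -2.4]
 [ 0.6  1.4]]
hook dir 0.27448753731532893 tip [0.47087265 0.00524874 0.259     ]
```

```bash
python3 - <<'E'
from h import *
z=[.5254,-.2697];yw=np.degrees(.058)
r.reach([*z,.42],[180,0,yw]); r.servo_line([*z,.313],speed=.08)
f0=r.sense()['contact_force'];r.wait(.2);f0=r.sense()['contact_force']
r.grab(25); s=r.sense();print('open',s['opening'],f0,s['contact_force'])
r.servo_line([*z,.340],speed=.04);r.wait(.4);s=r.sense();print(s['contact_force'],s['opening'])
r.servo_line([*z,.473],speed=.12)
c,d=np.cos(.276),np.sin(.276); p=np.array([.494,.0115])-.105*np.array([c,d])
r.servo_line([*p,.473],[180,0,np.degrees(.276)],speed=.15);r.wait(.4)
s=r.sense();print(s['contact_force'],s['torque'],s['joints'],s['clock'],s['opening'],s['tcp_pos'])
snap('scene','sB');snap('wrist','wB');
E
python3 - <<'E'
import cv2,numpy as np
a=cv2.imread('pics/sB.png')[80:280,180:380];b=cv2.imread('pics/wB.png')
cv2.imwrite('pics/v2.png',np.hstack([cv2.resize(a,(400,400),interpolation=2),cv2.resize(b,(400,300)) .copy() if 0 else cv2.copyMakeBorder(cv2.resize(b,(400,300)),0,100,0,0,0)]))
E
```

```text
open 0.014272779049307873 [6.95383677e-05 6.23163933e-02 3.38147416e-01] [ 0.52418883  0.15305872 -0.19859481]
[ 0.04492573  0.0440464  -4.49065056] 0.01381148063543963
[ 0.18590723 -0.42039772 -3.82760531] [-0.03648305  0.12139299  0.00998707] [-7.46133576e+00 -2.47667932e+01  9.01249154e+01 -1.05743310e-03
  1.14646365e+02  6.67318189e+01] 11.575 0.01358859977385528 [ 0.39303155 -0.01718627  0.47297286]
```

View pics/v2.png

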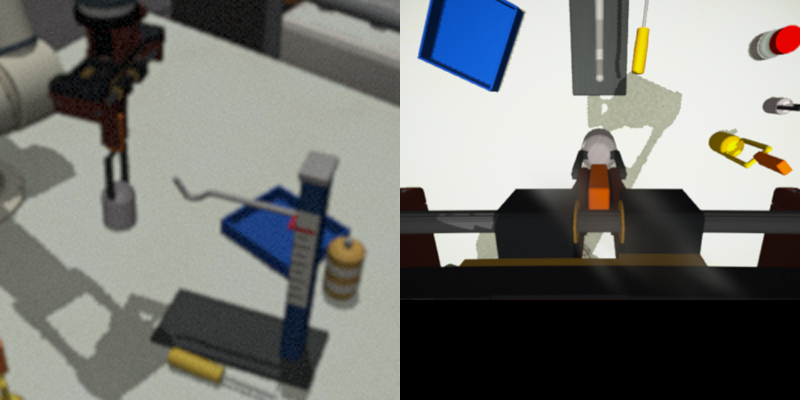

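The hook's end, tab and loop lie in one line: wrist (279,109) for the tip and (279,240–285) for the tab. The weight is about 4.2 N, so I expect about 0.042 m of travel. I'll thread it on, then look.

```bash
python3 - <<'E'
from h import *
s=load('wB');tip=atz(s,(279,111),.257);u=np.array([np.cos(.276),np.sin(.276)])
print('tip',tip,'-> dip',tip[:2]+.026*u,'axis-offset of tip from gripper line',np.cross(u,tip[:2]-r.sense()['tcp_pos'][:2]))
tc=np.array([.494,.0115])
r.servo_line([*(tc-.03*u),.473],speed=.06); print(r.sense()['contact_force'])
r.servo_line([*tc,.473],speed=.03);r.wait(.3); print(r.sense()['contact_force'],r.sense()['clock'])
a=snap('scene','sC');p=proj(a,[[*tc,.239]])[0];print(p)
x,y=int(p[0])-50,int(p[1])-50;cv2.imwrite('pics/v3.png',cv2.resize(a['frame'][y:y+100,x:x+100],(500,500),interpolation=2)[:,:,::-1])
E
```

```text
tip [0.4714311  0.00462911 0.257     ] -> dip [0.49644709 0.01171435] axis-offset of tip from gripper line -0.0004163857030926692
[-0.39936039  0.20045504 -5.58084841]
[-0.72508976 -0.2779476  -4.90707296] 14.525
[275.26851518 177.957805  ]<stdin>:3: DeprecationWarning: Arrays of 2-dimensional vectors are deprecated. Use arrays of 3-dimensional vectors instead. (deprecated in NumPy 2.0)
```

View pics/v3.png

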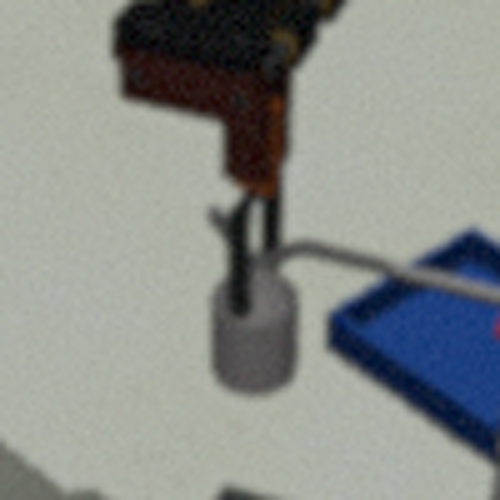

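The hook passes through the loop, with its tip showing on the near side at crop (220,215) and the block below. Now I'll lower it slowly while logging the force.

```bash
cat >> h.py <<'E'
def F(n=8):
    a=[]
    for _ in range(n): r.wait(.03); a.append(r.sense()['contact_force'])
    return np.mean(a,0).round(2)
E
python3 - <<'E'
from h import *
tc=[.4952,.0118]
print(F())
for z,v in((.442,.03),(.430,.02),(.420,.02),(.410,.02),(.403,.02)):
    r.servo_line([*tc,z],speed=v); print(z,F(),r.sense()['clock'])
E
```

```text
[-0.08  0.01 -4.87]
0.442 [ 0.17 -0.1  -4.66] 16.2917
0.43 [ 0.62 -0.18 -3.71] 17.3083
0.42 [ 0.75 -0.16 -2.78] 18.225
0.41 [ 1.27  0.27 -2.07] 19.1417
0.403 [ 1.2   0.09 -1.08] 19.9083
```

```bash
python3 - <<'E'
from h import *
for x,y,z in((.4975,.0124,.403),(.4985,.0127,.397),(.4985,.0127,.392)):
    r.servo_line([x,y,z],speed=.015); print(x,z,F(),r.sense()['clock'])
E
```

```text
0.4975 0.403 [-5.43 -1.49 -1.24] 20.4833
0.4985 0.397 [-7.89 -1.77 -0.7 ] 21.3083
0.4985 0.392 [-8.08 -2.19 -0.23] 22.0583
```

A side force of −8 N shows the dip is near x = 0.4957, so I'll ease back.

```bash
python3 - <<'E'
from h import *
for x,y,z in((.4970,.0123,.392),(.4960,.0120,.392)):
    r.servo_line([x,y,z],speed=.01); print(x,z,F(),r.sense()['clock'])
E
```

```text
0.497 0.392 [-5.36 -1.36 -0.13] 22.6333
0.496 0.392 [-2.06 -0.35 -0.52] 23.1583
```

```bash
python3 - <<'E'
from h import *
for x,y,z in((.4954,.0118,.392),(.4954,.0118,.389)):
    r.servo_line([x,y,z],speed=.01); print(x,z,F(15),r.sense()['clock'])
E
```

```text
0.4954 0.392 [ 2.02  0.77 -0.33] 23.9083
0.4954 0.389 [ 3.94  1.26 -0.27] 24.8583
```

```bash
python3 - <<'E'
from h import *
for x,y,z in((.4960,.0120,.389),(.4964,.0121,.389)):
    r.servo_line([x,y,z],speed=.01); f=F(12);print(x,z,f,r.sense()['torque'].round(2),r.sense()['clock'])
    if abs(f[0])<1.2: break
E
```

```text
0.496 0.389 [ 0.68  0.32 -0.08] [-0.01  0.1  -0.03] 25.5083
```

The forces are balanced, so I'll release, back off and let it hang.

```bash
python3 - <<'E'
from h import *
r.let_go(); print('released',F(),r.sense()['opening'])
r.servo_line([.4960,.0120,.47],speed=.08); a=snap('scene','sD');r.wait(4.2)
b=snap('scene','sE');w=snap('wrist','wE');print(r.sense()['clock'],F(),np.abs(a['frame'].astype(int)-b['frame']).mean())
A=b['frame'][110:270,190:370];cv2.imwrite('pics/v4.png',np.hstack([cv2.resize(A,(405,360),interpolation=2),cv2.resize(w['frame'],(395,360))])[:,:,::-1])
E
```

```text
released [ 0.07 -0.18 -0.18] 0.08781115902654069
32.4917 [-0.03 -0.12 -0.04] 3.131838151927438
```

View pics/v4.png

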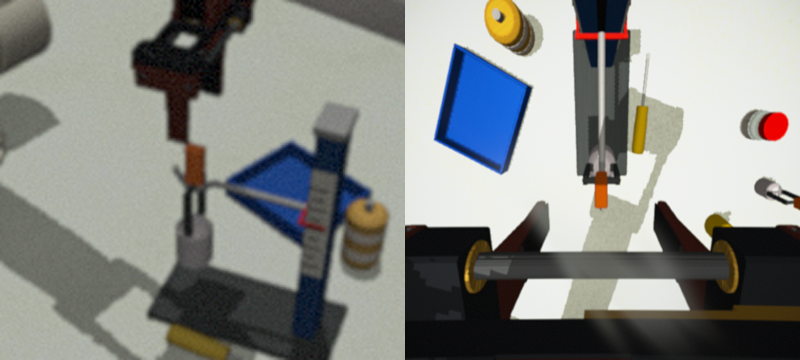

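It hangs upright in the dip, free of the fingers (scene crop: tab (195,165), block (195,240)). I'll measure its position and check that it is still.

```bash
python3 - <<'E'
from h import *
def cen(s,g):
    h=cv2.cvtColor(s['frame'],cv2.COLOR_RGB2HSV);m=cv2.inRange(h,(0,140,25),(20,255,255))
    x,y=g;k=np.zeros_like(m);k[y-35:y+35,x-35:x+35]=1;n,l,st,c=cv2.connectedComponentsWithStats(m*k)
    i=1+(np.linalg.norm(c[1:]-g,axis=1)+1e3*(st[1:,4]<30)).argmin();return c[i],st[i,4]
from scipy.optimize import least_squares
s,w=load('sE'),load('wE');a,b=cen(s,(277,183)),cen(w,(278,222));print(a,b)
o=least_squares(lambda X:np.r_[proj(s,X)[0]-a[0],proj(w,X)[0]-b[0]],[.496,.012,.22]);print('tab centre',o.x,o.fun)
s1=snap('scene','s1');r.wait(.12);s2=snap('scene','s2');r.wait(.13);s3=snap('scene','s3')
print([cen(q,(277,183))[0].round(2) for q in(s1,s2,s3)],r.sense()['clock'])
E
```

```text
(array([275.98290598, 183.14529915]), np.int32(117)) (array([277.66574586, 221.66022099]), np.int32(724))
tab centre [0.49474701 0.0122445  0.22267318] [-0.36178456 -0.15507939 -0.01520214 -0.12339268]
[array([275.96, 183.07]), array([275.97, 182.99]), array([275.91, 182.97])] 33.1583
```

The zinc hangs still (drift ≤0.1 px over 0.3 s) at the expected height (tab 0.2227). Now I'll regrasp and lift it off.

```bash
python3 - <<'E'
from h import *
w=load('wE');q=[((x-405)/395*560,y*420/360) for x,y in((454,45),(532,88),(503,172),(436,137))]
c=[atz(w,p,.03)[:2] for p in q];print('tray',c,np.mean(c,0))
u=np.array([np.cos(.276),np.sin(.276)])
r.servo_line([.4956,.0119,.389],speed=.08);print(F())
r.grab(25);print('grab',F(),r.sense()['opening'])
for z in(.40,.42,.445):
    r.servo_line([.4956,.0119,z],speed=.025);print(z,F(5))
r.servo_line([.4956,.0119,.473],speed=.04);print(F(12),r.sense()['clock'])
a=snap('scene','sF');x,y=225,128;cv2.imwrite('pics/v5.png',cv2.resize(a['frame'][y:y+100,x:x+130],(650,500),interpolation=2)[:,:,::-1])
E
```

```text
tray [array([0.58157437, 0.31245294]), array([0.56126938, 0.16691439]), array([0.41215628, 0.19890774]), array([0.43474698, 0.33376798])] [0.49743675 0.25301076]
[0.07 0.05 0.42]
grab [-0.22  1.53  0.14] 0.013420143285810792
0.4 [ 0.44  2.92 -0.85]
0.42 [ 0.4   1.57 -3.15]
0.445 [-0.05 -0.1  -4.87]
[-0.1  -0.25 -4.9 ] 40.425
```

View pics/v5.png

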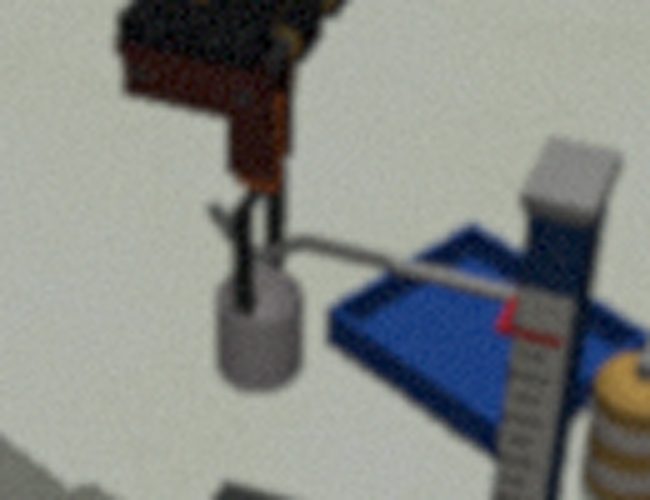

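It is off the dip and the picture matches the one from threading on. Now I'll draw it out along −x and carry it to the tray.

```bash
python3 - <<'E'
from h import *
u=np.array([np.cos(.276),np.sin(.276)]);p0=np.array([.4956,.0119])
r.servo_line([*(p0-.035*u),.473],speed=.05);print(F(5))
r.servo_line([*(p0-.11*u),.473],speed=.12)
T=[.495,.256]
r.servo_line([*T,.473],[180,0,0],speed=.15)
r.servo_line([*T,.335],speed=.1);r.wait(.3);f0=F(10);print(f0)
for z in np.arange(.328,.306,-.002):
    r.servo_line([*T,z],speed=.02);f=F(5);print(round(z,3),f)
    if f[2]>f0[2]+2.5: break
print(r.sense()['clock'])
E
```

```text
[-0.08 -0.14 -5.03]
[-0.13  0.03 -5.06]
0.328 [ 0.25  0.02 -4.9 ]
0.326 [ 0.41 -0.2  -4.98]
0.324 [ 0.06 -0.16 -5.2 ]
0.322 [-0.29  0.26 -4.89]
0.32 [-0.38 -0.15 -4.94]
0.318 [-0.05 -0.22  0.53]
49.2917
```

Contact came at TCP z 0.318, as expected. Release, retreat and check.

```bash
python3 - <<'E'
from h import *
r.let_go();r.servo_line([.495,.256,.42],speed=.1);r.servo_line([.36,.22,.47],speed=.15);r.wait(.5)
print(F(),r.sense()['clock']);s=snap('scene','sG');w=snap('wrist','wG');A=s['frame'][100:310,190:400]
cv2.imwrite('pics/v6.png',np.hstack([cv2.resize(A,(360,360),interpolation=2),cv2.resize(w['frame'],(440,360))])[:,:,::-1])
E
```

```text
[ 0.   -0.27  0.05] 53.5667
```

View pics/v6.png

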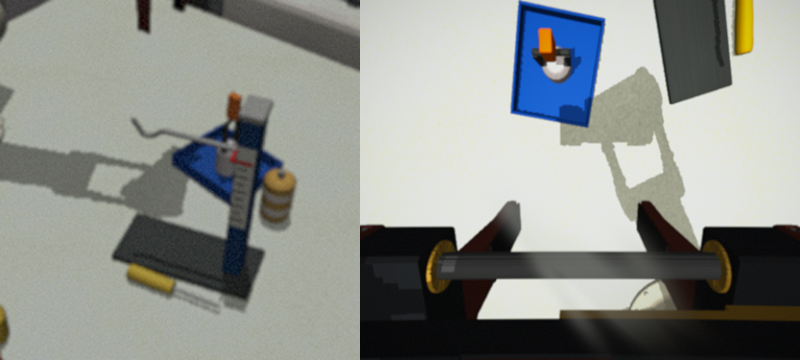

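The zinc stands upright in the middle of the tray (wrist crop: block (557,68)). The hook is back up, the fingers are clear, and the filter and screwdriver are in place.

```bash
python3 -c "
from station import r
r.hand_in();print(r.sense()['clock'])"
```

```text
the job is handed in; nothing more can be done
the job is handed in; nothing more can be done
```

I weighed the zinc on the spring scale, stood it upright in the blue tray and handed the job in at about 54 s of the 72 s allowed.

- **Weighing:** I hung the larger silver zinc in the hook's dip and lowered it until the wrist carried almost nothing, then let go. It hung untouched for about 8 s. Tab positions in three pictures 0.3 s apart differed by at most 0.1 px, so it was still. It weighs about 4.9 N (roughly 0.5 kg), and the hook was pulled down about 48 mm.
- **Tray:** I gripped it again, lifted it off slowly and drew it out past the hook's tip without contact. I lowered it in 2 mm steps until the force showed it had touched the tray floor, then released it.
- **Last checks:** The final picture showed the zinc upright near the tray's centre, the hook back up, the fingers clear, and the filter and screwdriver in place. The jar was outside that last view, but the arm did not go near it after the first grasp.

**Disagreements:**
- While lowering onto the hook I shifted the zinc about 2.5 mm too far along x. That put about 8 N of side force on the hook, under the 15 N limit, before I moved it back.
- My two estimates of the tray's centre differed by about 7 mm. I aimed between them, well inside the 50 mm allowed.

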